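# Stow a hasped flight case under the rack

### The job

Swing the open hasp of the small flight case down over its catch until it lies against the case, and then push the case along the bench into the empty taped bay under the wire shelf, so that it stands square and wholly inside the tape outline. Keep the case standing flat on the bench all the way, do not lift or tip it, and leave the two stored cases and the small things in front of them standing where they are.

Things in the scene. Friction and masses are not known exactly. Their poses are not given: they have to be found in the camera images.
- case: The case to stow: small blue flight case with aluminium edges, closed, loose, 0.5 to 1 kg. 80 mm along its x, 140 mm along its y, 90 mm high; edges and corners stand out up to 2 mm more. Origin at the centre of its underside, z up. The hasp is mid-way on its -x face, which roughly faces the robot. Too wide to grasp; it slides when pushed low, and may tip if pushed high.
- hasp (a joint): Angle of the steel hasp on the case's -x face, rad. 0: leaf hangs down along the face, its slot over the catch; pi/2: it sticks straight out from the face; pi: straight up. Stops at 0 and 3.0; starts between 1.3 and 2.5. Light friction (0.025 N m, about 0.6 N at its end) keeps it where it is left.
- hasp_hinge (a point): Middle of the hasp's hinge pin, which lies along the case's y: in the case's frame at x -46, y 0, z 85 mm. The catch is a small staple 26 mm below it, standing out 15 mm from the case's face.
- hasp_end (a point): Middle of the leaf's free edge, 44 mm from the pin. Leaf 32 mm wide, 3 mm thick, with a 10 mm thick lip curled outwards along this edge (reaching 47 mm from the pin). Shut, the lip is 38 to 48 mm above the bench and stands 15 mm out from the face, as far as the staple: press the leaf shut at the lip.
- bay: The empty bay: a rectangle of flat pale tape on the bench under the wire shelf. Origin at its centre; x points away from the robot, y along the rack. Inside the tape 108 mm along x, 168 mm along y. The case belongs here with its x along the bay's x, hasp towards the robot. One of three places, 155 mm apart along the rack; the others hold the stored cases.
- rack: Fixed steel bridge rack, no back. Origin on the bench below its middle; x, y as for the bay, same x. Front beam at x -75 to -55 mm, back beam at 45 to 65 mm, both 200 to 230 mm above the bench, wires between. Posts 30 mm wide at y +-275 mm, 300 mm high. The front edge is 35 mm nearer the robot than the near face of a case in mid-bay: the hand must lean back to follow it in.
- tall_case: Stored blue flight case, heavy, loose: 64 mm along x, 120 mm along y, 110 mm high; origin at the centre of its underside. Leave alone.
- low_case: Stored black flight case, heavy, loose: 64 mm along x, 120 mm along y, 75 mm high; origin at the centre of its underside. Leave alone.
- coupler: Turned aluminium truss coupler standing on the bench about 60 mm in front of the tall case's centre: 38 mm diameter, 78 mm high, origin at the centre of its underside. Leave alone.
- jar: Small clear jar with a black cap standing about 60 mm in front of the low case's centre: 38 mm diameter, 60 mm high, origin at the centre of its underside. Leave alone.
Things that resemble listed ones, but are neither listed nor needed, are in the scene too. What is shaped like the case but white is not meant.

How it is judged:
On the way, in this order (a step that is already met when the one before it is completed fails the run):
1. the hasp is swung shut over the catch (value of joint hasp below 0.2 rad), for 0.2 s.
2. the case is in the bay, inside the tape and square (x of case in the frame of bay between -0.016 and 0.016 m and y of case in the frame of bay between -0.016 and 0.016 m and angle between the x axis of case and the x axis of bay, either way round below 0.15 rad), for 0.2 s.
At the end, for the whole second after the job is handed in: The case stands flat and at rest on the bench, its centre within 16 mm of the bay's centre along the bay's x and along its y, turned no more than 0.15 rad from square, with the hasp shut (below 0.2 rad) (all of step 2 and value of joint hasp below 0.2 rad and height (world z) of case below 0.006 m and angle between case's own z axis and vertical below 0.06 rad and linear speed of case below 0.02 m/s); the robot touches nothing.
It fails at once if the case is lifted or tipped (height (world z) of case above 0.02 m or angle between case's own z axis and vertical above 0.3 rad).
It fails at once if a stored case, the coupler or the jar is shifted more than 20 mm or knocked over (distance of any of tall_case, low_case, coupler, jar from where it was at the start of the episode above 0.02 m or angle between any of tall_case, low_case, coupler, jar's own z axis and vertical above 0.4 rad).
It also fails if it takes over 66 s, if anything falls off the work surface, if the arm or the gripper's body presses on something with over 40 N, if the wrist force passes 120 N, or if a joint passes its speed limit or range.

### The arm

A 6-joint arm with a two-finger parallel gripper is mounted at the origin on the work surface. World frame = base frame: x ahead of the robot, y to its left, z up, the work surface at z = 0. Lengths are in m, angles in rad, forces in N, time in s.
With the tool pointing down it reaches from about 0.225 to 0.875 m from the base axis. Payload 3.4 kg.
Tool frame: the origin (TCP) lies between the finger pads; the fingertips stand 11 mm ahead of it and the grasp point (between the pads) lies 8 mm behind it; z points along the fingers, y is the line along which they close (so a half turn about z gives the same grasp; the last joint's range is limited). The gripper opens to 85 mm and grips with 20 to 120 N. Pads are 22 mm wide; open, the fingers measure 114 mm over their backs; the gripper's body (76 mm by 85 mm) begins 54 mm behind the grasp point. The pads swing forward as they close: fully open they stand 13 mm farther back than shut.
Start: joints at [1.125, 0.276, 1.505, -0, 1.361, -0.121], TCP at [0.184, 0.545, 0.242] pointing down, gripper open.
Joint ranges: [-2.89, 2.89], [-0.75, 2.08], [0.22, 2.7], [-1.18, 4.32], [0.11, 2.71], [-2.7, 2.7]. Speed limits (rad/s): [2.57, 2.57, 3.14, 3.14, 3.14, 3.14].

### API

Orientations are given as a unit quaternion [w, x, y, z].
In Python, from rig import sensors, eyes, manip gives the robot as it stands.
- The arm moves only by the tool drive_tool, never from a script. Its argument "deltas" is a list of rows, each an object with "linear": the shift along the world's x, y, z in mm, a list of three; "twist": the turn about the world's z in degrees; "claw": the opening, from 0 (shut) to 1 (fully open). In form: [{"linear": [tx, ty, tz], "twist": twist, "claw": claw}, ...]. A call has 1 to 12 rows; each row is the pose to reach, as a shift and turn from the pose commanded when the call began; what a row does not reach only later rows make up. A row lasts 1/12 s, in which the tool goes at most 41.7 mm and 7.16 degrees, less where a joint would pass 70% of its speed; a pose out of reach is approached as far as the arm can. A call with a gripper value outside its range is refused whole. The fingers move at their own pace and stop on an object; "squeeze" is the grip in N (left out, the last holds). Time passes only in rows, so rows that repeat a pose let the fingers close. It gives the time, the measured TCP pose, the force, the opening and the grip force at its end, in the units of the state.
- sensors.get_state(): the state, without advancing time (a new reading comes with each control period).
- eyes.get_image(name): name is "side" or "top" or "wrist"; returns the picture (400x640x3 uint8, red, green, blue); there is no depth.
- eyes.camera_model(name): a dict with "intrinsics" (3x3 intrinsics, pixels), "R" (3x3) and "t" (3): a world point X has camera coordinates R X + t. Camera axes: x right, y down, z forward; pixel columns grow to the right and rows downward; lengths in m; the calibration is good to about 2 mm. A picture is of the moment at which its call begins: read the wrist's pose just before it. camera_model takes no time and is no camera call; for the wrist camera it gives the pose at the moment of the call.
- manip.sign_off(): hands the job in; it is judged then, once.
The state is a dict: "clock": time; "qpos": joint angles; "qd": joint speeds; "effort": joint torques, N m; "position": TCP position; "ee_rot": TCP orientation; "contact_force": force on the tool from outside, world axes, zero at the start; "moment": the same for the moment, N m; "width": finger opening in m; "gripper_force": force on a finger pad.
Only numpy, scipy, OpenCV 4.12 (cv2) and the standard library are available. Lean on these libraries where they do the work, as an engineer would, in place of code of your own. Each camera call takes 0.05 s, during which the arm holds its last target. There are 200 camera calls.

## Working session

There is one attempt and no reset: what is moved stays moved. The work goes in short steps, Python scripts to look and compute and a tool call to move; the robot and the scene stay as the last step left them, time stands still between calls to the robot, and variables do not carry over. Pictures are saved under pics/ and viewed, at most 10 in all, crops included, and the job is handed in when it is done.

Besides the shell and the picture viewer there is one more tool, called after "Request:" as name([rows], argument=value, ...), one row to a line, values as JSON. drive_tool: Moves the arm, as the interface text tells. Its arguments: {"type":"object","properties":{"deltas":{"type":"array","items":{"type":"object","properties":{"linear":{"type":"array","items":{"type":"number"}},"twist":{"type":"number"},"claw":{"type":"number"}}}},"squeeze":{"type":"number"}},"required":["deltas"]}

```bash
mkdir -p pics
python3 - <<'E'
from rig import sensors, eyes
import cv2, numpy as np
np.set_printoptions(precision=4,suppress=True)
for n in ("top","side"):
    im=eyes.get_image(n); cv2.imwrite(f"pics/{n}0.png",im[:,:,::-1])
    m=eyes.camera_model(n); R=np.array(m["R"]);print(n,m["intrinsics"],-R.T@np.array(m["t"]),R)
print(sensors.get_state())
E
```

```text
top [[509.4911   0.     322.1856]
 [  0.     509.4911 194.3237]
 [  0.       0.       1.    ]] [ 0.4492 -0.0145  1.0422] [[ 0.0257 -0.9993 -0.0288]
 [-0.9946 -0.0227 -0.1009]
 [ 0.1002  0.0312 -0.9945]]
side [[375.3807   0.     319.925 ]
 [  0.     375.3807 190.9122]
 [  0.       0.       1.    ]] [ 0.1311 -0.4215  0.566 ] [[ 0.7101 -0.704  -0.0078]
 [-0.4511 -0.4464 -0.7728]
 [ 0.5406  0.5523 -0.6346]]
{'clock': 0.1, 'qpos': array([ 1.125 ,  0.2765,  1.506 ,  0.    ,  1.3607, -0.121 ]), 'qd': array([ 0.0011, -0.0024, -0.0027, -0.0018, -0.0012,  0.0013]), 'effort': array([  0.0013, -41.7697, -24.6403,   0.    ,   0.0058,  -0.    ]), 'position': array([0.1833, 0.5445, 0.2415]), 'ee_rot': array([-0.0002,  0.1617,  0.9868, -0.0008]), 'contact_force': array([-0.383,  0.378, -0.387]), 'moment': array([-0.0389, -0.0461, -0.0122]), 'gripper_force': 0.0, 'width': 0.08544453718348444}
```

View pics/top0.png

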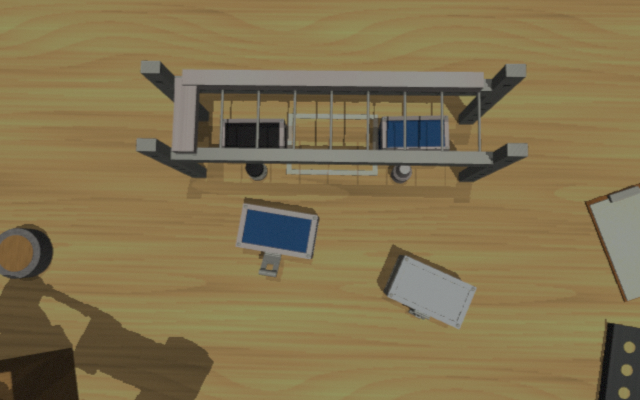

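View pics/side0.png

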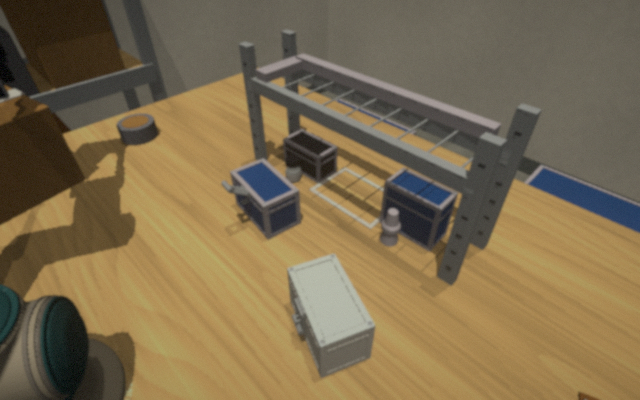

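The top view shows the loose blue case at about (278,231) with its hasp sticking out towards the robot at (270,263). The white look-alike is at (430,292), the stored blue case at (413,135) under the rack and the stored black case at (254,135). The empty taped bay is between them at about (332,145). The loose blue case fits the description: it's blue, loose and has an open hasp. I'll confirm it in a crop.

Run:
```python
import cv2
im=cv2.imread("pics/top0.png")[100:290,220:400+20]
cv2.imwrite("pics/crop.png",cv2.resize(im[:, :],None,fx=3.1,fy=3.1,interpolation=cv2.INTER_CUBIC))
```

```text
(no output)
```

View pics/crop.png

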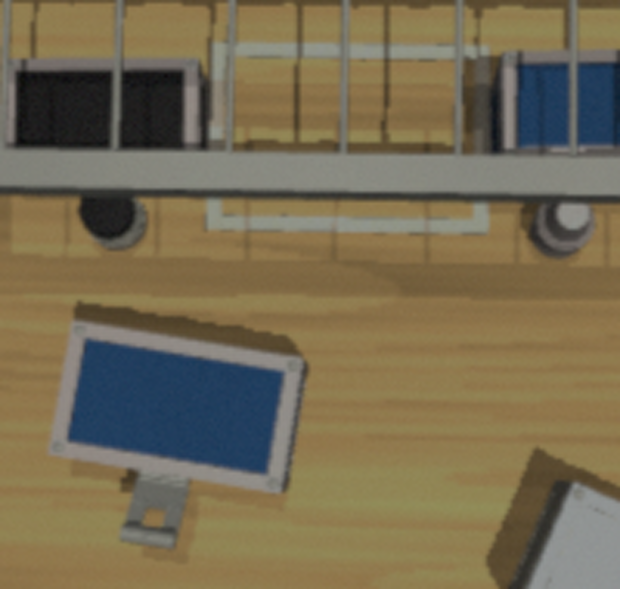

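The crop confirms the loose blue case. Its lid corners are at crop (76,322), (303,357), (282,492) and (52,452), the hasp lip is at (148,540), and the tape corners are clear.

```bash
cat > h.py <<'E'
import numpy as np
from rig import sensors, eyes
np.set_printoptions(precision=4,suppress=True)
def ray(name,px,z):
    m=eyes.camera_model(name);R=np.array(m["R"]);c=-R.T@np.array(m["t"])
    d=R.T@np.linalg.solve(np.array(m["intrinsics"]),[*px,1.]);return c+d*(z-c[2])/d[2]
def proj(name,X):
    m=eyes.camera_model(name);p=np.array(m["intrinsics"])@(np.array(m["R"])@X+np.array(m["t"]));return p[:2]/p[2]
def crop(p,z): return ray("top",(220+p[0]/3.1-.34,100+p[1]/3.1-.34),z)[:2]
E
python3 - <<'E'
from h import *
c=[crop(p,.091) for p in [(76,322),(303,357),(282,492),(52,452)]]
print(np.array(c),np.mean(c,0))
bl,br,fr,fl=c
print("widths",np.linalg.norm(bl-br),np.linalg.norm(fl-fr),np.linalg.norm(bl-fl),np.linalg.norm(br-fr))
for a,b in((br,bl),(fr,fl)): d=b-a; print("yaw",np.degrees(np.arctan2(-d[0],d[1])))
for a,b in((fl,bl),(fr,br)): d=b-a; print("yaw",np.degrees(np.arctan2(d[1],d[0])))
o=[crop(p,0) for p in [(207,230),(488,233),(488,46),(214,44)]]
i=[crop(p,0) for p in [(219,216),(475,220),(475,57),(224,56)]]
print(np.array(o),np.mean(o,0));print(np.array(i),np.mean(i,0))
print("beam front bottom edges",crop((0,190),.2),crop((620,200),.2),"top",crop((0,150),.23),crop((620,155),.23))
for z in (.06,.085,.1): print("lip",z,crop((148,542),z), "hinge",crop((163,474),.085))
print("jar top",crop((108,214),.06),"coupler top",crop((574,216),.078))
print("posts top",ray("top",(150,68),.3),ray("top",(515,72),.3),ray("top",(149,145),.3),ray("top",(515,151),.3))
E
```

```text
[[0.5243 0.1618]
 [0.5063 0.0234]
 [0.4252 0.0338]
 [0.4454 0.1731]] [0.4753 0.098 ]
widths 0.1396059321959911 0.14077730622520487 0.07965408961881246 0.08179845048089796
yaw -7.39323729259777
yaw -8.268774721569194
yaw -8.144624339885898
yaw -7.315928541313466
[[ 0.5951  0.0933]
 [ 0.5971 -0.0937]
 [ 0.7239 -0.0918]
 [ 0.7219  0.0928]] [0.6595 0.0001]
[[ 0.6047  0.0856]
 [ 0.6056 -0.085 ]
 [ 0.7162 -0.0832]
 [ 0.7138  0.0857]] [0.6601 0.0008]
beam front bottom edges [0.5866 0.186 ] [ 0.5881 -0.1489] top [0.6029 0.1799] [ 0.6068 -0.1439]
lip 0.06 [0.3916 0.1173] hinge [0.4339 0.1063]
lip 0.085 [0.393  0.1139] hinge [0.4339 0.1063]
lip 0.1 [0.3939 0.1119] hinge [0.4339 0.1063]
jar top [0.5955 0.1501] coupler top [ 0.5977 -0.1403]
posts top [0.7107 0.2752 0.3   ] [ 0.713  -0.2728  0.3   ] [0.5921 0.2696 0.3   ] [ 0.594  -0.2714  0.3   ]
```

Step 1: move above the hasp with the fingers closed and squared to the case.

Request:
drive_tool([
  {"linear": [212,-436,0],"twist": 11,"claw": 0},
  {"linear": [212,-436,0],"twist": 11,"claw": 0},
  {"linear": [212,-436,0],"twist": 11,"claw": 0},
  {"linear": [212,-436,0],"twist": 11,"claw": 0},
  {"linear": [212,-436,0],"twist": 11,"claw": 0},
  {"linear": [212,-436,0],"twist": 11,"claw": 0},
  {"linear": [212,-436,0],"twist": 11,"claw": 0},
  {"linear": [212,-436,0],"twist": 11,"claw": 0},
  {"linear": [212,-436,0],"twist": 11,"claw": 0},
  {"linear": [212,-436,0],"twist": 11,"claw": 0},
  {"linear": [212,-436,0],"twist": 11,"claw": 0},
  {"linear": [212,-436,0],"twist": 11,"claw": 0},
], squeeze=40)

```text
clock: 1.1
position: [0.3964, 0.1057, 0.2422]
ee_rot: [0.0, 0.067, 0.998, -0.001]
contact_force: [-0.2, 1.2, -0.9]
width: 0.0002
gripper_force: 0.0
```

Request:
drive_tool([
  {"linear": [-2,3,-38],"claw": 0},
  {"linear": [-2,3,-76],"claw": 0},
  {"linear": [-2,3,-105],"claw": 0},
  {"linear": [-2,3,-115],"claw": 0},
  {"linear": [-2,3,-125],"claw": 0},
  {"linear": [-2,3,-135],"claw": 0},
  {"linear": [-2,3,-145],"claw": 0},
  {"linear": [-2,3,-155],"claw": 0},
  {"linear": [-2,3,-165],"claw": 0},
  {"linear": [-2,3,-175],"claw": 0},
  {"linear": [-2,3,-183],"claw": 0},
  {"linear": [-2,3,-183],"claw": 0},
])

```text
$.deltas[0]: bad value
```

Request:
drive_tool([
  {"linear": [-2,3,-38],"twist": 0,"claw": 0},
  {"linear": [-2,3,-76],"twist": 0,"claw": 0},
  {"linear": [-2,3,-105],"twist": 0,"claw": 0},
  {"linear": [-2,3,-115],"twist": 0,"claw": 0},
  {"linear": [-2,3,-125],"twist": 0,"claw": 0},
  {"linear": [-2,3,-135],"twist": 0,"claw": 0},
  {"linear": [-2,3,-145],"twist": 0,"claw": 0},
  {"linear": [-2,3,-155],"twist": 0,"claw": 0},
  {"linear": [-2,3,-165],"twist": 0,"claw": 0},
  {"linear": [-2,3,-175],"twist": 0,"claw": 0},
  {"linear": [-2,3,-183],"twist": 0,"claw": 0},
  {"linear": [-2,3,-183],"twist": 0,"claw": 0},
])

```text
clock: 2.1
position: [0.392, 0.1118, 0.0579]
ee_rot: [-0.002, 0.066, 0.998, -0.0]
contact_force: [0.1, 0.2, 0.6]
width: 0.0001
gripper_force: 0.0
```

Request:
drive_tool([
  {"linear": [0,0,-6],"twist": 0,"claw": 0},
  {"linear": [0,0,-11],"twist": 0,"claw": 0},
  {"linear": [0,0,-11],"twist": 0,"claw": 0},
  {"linear": [4,-0.5,-11],"twist": 0,"claw": 0},
  {"linear": [8,-1,-11],"twist": 0,"claw": 0},
  {"linear": [12,-1.5,-11],"twist": 0,"claw": 0},
  {"linear": [15,-2,-11],"twist": 0,"claw": 0},
  {"linear": [17,-2,-11],"twist": 0,"claw": 0},
  {"linear": [19,-2.5,-11],"twist": 0,"claw": 0},
  {"linear": [21,-3,-11],"twist": 0,"claw": 0},
  {"linear": [23,-3,-11],"twist": 0,"claw": 0},
  {"linear": [23,-3,-11],"twist": 0,"claw": 0},
])

```text
clock: 3.1
position: [0.4138, 0.1089, 0.0481]
ee_rot: [-0.003, 0.066, 0.998, -0.0]
contact_force: [-5.3, 0.6, 4.6]
width: -0.0
gripper_force: 3.1
```

Run:
```python
from h import *
import cv2
im=eyes.get_image("side")[130:270,190:330,::-1]
im2=eyes.get_image("top")[170:310,210:350,::-1]
o=np.hstack([cv2.resize(a,(400,400),interpolation=cv2.INTER_CUBIC) for a in(im,im2)])
cv2.imwrite("pics/h1.png",o)
```

```text
(no output)
```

View pics/h1.png

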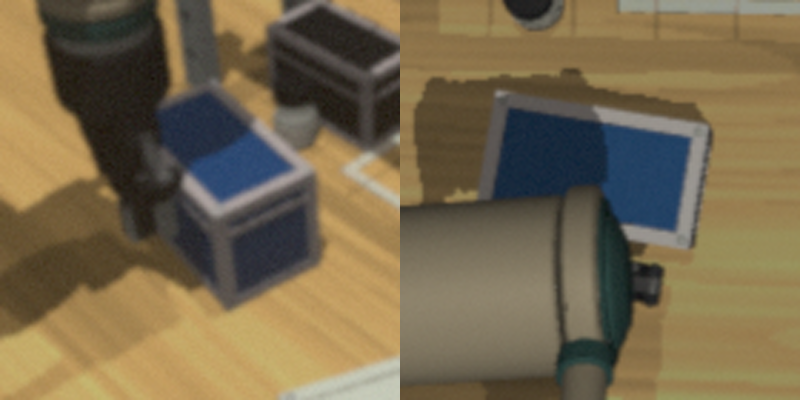

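The side view shows the finger against the leaf and the case still flat. I'll back off to see whether the hasp is shut.

Request:
drive_tool([
  {"linear": [-15,2,0],"twist": 0,"claw": 0},
  {"linear": [-35,5,0],"twist": 0,"claw": 0},
  {"linear": [-35,40,40],"twist": 0,"claw": 0},
  {"linear": [-35,75,80],"twist": 0,"claw": 0},
  {"linear": [-35,110,110],"twist": 0,"claw": 0},
  {"linear": [-15,140,110],"twist": 0,"claw": 0},
  {"linear": [0,170,110],"twist": 0,"claw": 0},
])

```text
clock: 3.78
position: [0.4154, 0.2754, 0.1616]
ee_rot: [0.004, 0.066, 0.998, 0.002]
contact_force: [2.0, -1.2, -0.2]
width: 0.0003
gripper_force: 0.0
```

Run:
```python
from h import *
import cv2
T=eyes.get_image("top");cv2.imwrite("pics/topraw1.png",T[:,:,::-1])
im=eyes.get_image("side")[140:250,210:320,::-1]
im2=T[190:300,220:330,::-1]
o=np.hstack([cv2.resize(a,(400,400),interpolation=cv2.INTER_CUBIC) for a in(im,im2)])
cv2.imwrite("pics/h2.png",o)
```

```text
(no output)
```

View pics/h2.png

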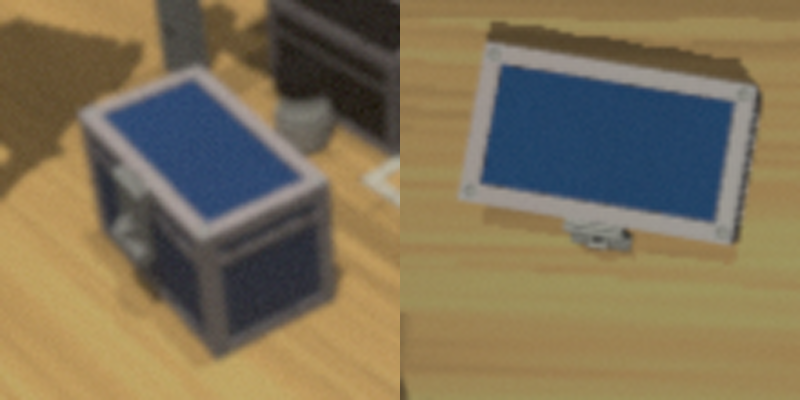

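The hasp now lies shut over the staple. Next I'll measure the case pose and J6.

```bash
cat >> h.py <<'E'
import cv2
def casepose(T,near):
    a=T.astype(int); m=((a[:,:,2]>a[:,:,0]+25)&(a[:,:,2]>50)).astype(np.uint8)
    n,l,s,c=cv2.connectedComponentsWithStats(m)
    px=proj("top",np.array([*near,.09]))
    i=min((k for k in range(1,n) if s[k,4]>300),key=lambda k:np.linalg.norm(c[k]-px))
    cs=max(cv2.findContours((l==i).astype(np.uint8),cv2.RETR_EXTERNAL,cv2.CHAIN_APPROX_NONE)[0],key=len)[:,0]
    w=np.array([ray("top",p,.09)[:2] for p in cs])
    (x,y),(u,v),g=cv2.minAreaRect((w*1e4).astype(np.float32))
    if u>v: g-=90
    return np.array([x,y])/1e4, sorted((u/10,v/10)), (g+45)%90-45
E
python3 - <<'E'
from h import *
print(casepose(cv2.imread("pics/top0.png")[:,:,::-1],(.475,.098)))
print(casepose(cv2.imread("pics/topraw1.png")[:,:,::-1],(.475,.098)))
print(sensors.get_state()["qpos"])
print(ray("top",(395,255),.09),ray("top",(388,292),.09))
E
```

```text
(array([0.4751, 0.0998]), [62.07597045898437, 121.60572509765625], -8.06158447265625)
(array([0.4786, 0.0992]), [62.093194580078126, 121.96424560546875], -7.903656005859375)
[ 0.4482  0.2259  1.7932  0.0019  1.1107 -0.9943]
[ 0.4354 -0.1221  0.09  ] [ 0.3676 -0.1101  0.09  ]
```

Request:
drive_tool([
  {"linear": [30,-30,0],"twist": -82.5,"claw": 0.47},
  {"linear": [63,-60,0],"twist": -82.5,"claw": 0.47},
  {"linear": [63,-60,0],"twist": -82.5,"claw": 0.47},
  {"linear": [63,-60,0],"twist": -82.5,"claw": 0.47},
  {"linear": [63,-60,0],"twist": -82.5,"claw": 0.47},
  {"linear": [63,-60,0],"twist": -82.5,"claw": 0.47},
  {"linear": [63,-60,0],"twist": -82.5,"claw": 0.47},
  {"linear": [63,-60,0],"twist": -82.5,"claw": 0.47},
  {"linear": [63,-60,-30],"twist": -82.5,"claw": 0.47},
  {"linear": [63,-60,-60],"twist": -82.5,"claw": 0.47},
  {"linear": [63,-60,-90],"twist": -82.5,"claw": 0.47},
  {"linear": [63,-60,-115],"twist": -82.5,"claw": 0.47},
])

```text
clock: 4.88
position: [0.4764, 0.2125, 0.0411]
ee_rot: [0.0, 0.71, 0.705, -0.0]
contact_force: [-2.1, -0.2, -0.3]
width: 0.0402
gripper_force: 0.0
```

Request:
drive_tool([
  {"linear": [1,-12,3],"twist": 0,"claw": 0.47},
  {"linear": [1,-24,3],"twist": 0,"claw": 0.47},
  {"linear": [1,-33,3],"twist": 0,"claw": 0.47},
  {"linear": [1,-42,3],"twist": 0,"claw": 0.47},
  {"linear": [1,-51,3],"twist": 0,"claw": 0.47},
  {"linear": [1,-60,3],"twist": 0,"claw": 0.47},
  {"linear": [1,-69,3],"twist": 0,"claw": 0.47},
  {"linear": [1,-78,3],"twist": 0,"claw": 0.47},
  {"linear": [1,-86,3],"twist": 0,"claw": 0.47},
  {"linear": [1,-93,3],"twist": 0,"claw": 0.47},
  {"linear": [1,-98,3],"twist": 0,"claw": 0.47},
  {"linear": [1,-100,3],"twist": 0,"claw": 0.47},
])

```text
clock: 5.88
position: [0.4789, 0.1125, 0.0466]
ee_rot: [0.001, 0.708, 0.706, 0.001]
contact_force: [0.4, 5.5, 1.7]
width: 0.0404
gripper_force: 0.0
```

Run:
```python
from h import *
T=eyes.get_image("top");cv2.imwrite("pics/t2.png",T[:,:,::-1])
print(casepose(T,(.478,.03)))
```

```text
(array([0.4843, 0.0246]), [62.414312744140624, 111.88612060546875], -0.37429046630859375)
```

View pics/t2.png

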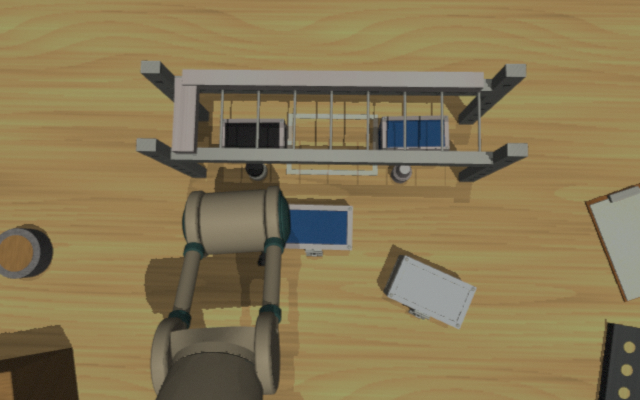

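The top view shows the case nearly square at about (315,228), with its hasp shut. It needs about 29 mm more to the right.

Request:
drive_tool([
  {"linear": [0,-8,0],"twist": 0,"claw": 0.47},
  {"linear": [0,-15,0],"twist": 0,"claw": 0.47},
  {"linear": [0,-21,0],"twist": 0,"claw": 0.47},
  {"linear": [0,-25,0],"twist": 0,"claw": 0.47},
  {"linear": [0,-28,0],"twist": 0,"claw": 0.47},
  {"linear": [0,-28,0],"twist": 0,"claw": 0.47},
  {"linear": [0,0,0],"twist": 0,"claw": 0.47},
  {"linear": [-40,20,0],"twist": 0,"claw": 0.47},
  {"linear": [-75,20,40],"twist": 0,"claw": 0.47},
  {"linear": [-110,0,80],"twist": 0,"claw": 0.47},
  {"linear": [-130,-30,110],"twist": 0,"claw": 0.47},
  {"linear": [-140,-60,110],"twist": 0,"claw": 0.47},
])

```text
clock: 6.93
position: [0.3442, 0.0658, 0.1519]
ee_rot: [0.001, 0.706, 0.708, 0.0]
contact_force: [1.3, -1.7, 1.0]
width: 0.0401
gripper_force: 0.0
```

Run:
```python
from h import *
T=eyes.get_image("top");cv2.imwrite("pics/t3.png",T[:,:,::-1])
print(casepose(T,(.478,.0)),sensors.get_state()["position"])
```

```text
(array([0.4837, 0.0017]), [61.68590087890625, 121.76839599609374], -0.2118988037109375) [0.341 0.06  0.153]
```

Request:
drive_tool([
  {"linear": [15,-20,0],"twist": 90,"claw": 1},
  {"linear": [30,-40,0],"twist": 90,"claw": 1},
  {"linear": [45,-59,0],"twist": 90,"claw": 1},
  {"linear": [54,-59,0],"twist": 90,"claw": 1},
  {"linear": [54,-59,0],"twist": 90,"claw": 1},
  {"linear": [54,-59,0],"twist": 90,"claw": 1},
  {"linear": [54,-59,0],"twist": 90,"claw": 1},
  {"linear": [54,-59,0],"twist": 90,"claw": 1},
  {"linear": [54,-59,0],"twist": 90,"claw": 1},
  {"linear": [54,-59,0],"twist": 90,"claw": 1},
  {"linear": [54,-59,0],"twist": 90,"claw": 1},
  {"linear": [54,-59,0],"twist": 90,"claw": 1},
])

```text
clock: 7.98
position: [0.3984, 0.006, 0.1494]
ee_rot: [-0.001, 0.033, 0.999, -0.001]
contact_force: [-0.3, 0.6, 0.9]
width: 0.0853
gripper_force: 0.0
```

Request:
drive_tool([
  {"linear": [0,0,-30],"twist": 4,"claw": 1},
  {"linear": [0,0,-60],"twist": 4,"claw": 1},
  {"linear": [0,0,-85],"twist": 4,"claw": 1},
  {"linear": [0,0,-105],"twist": 4,"claw": 1},
  {"linear": [0,0,-114],"twist": 4,"claw": 1},
  {"linear": [0,0,-114],"twist": 4,"claw": 1},
])

```text
clock: 8.48
position: [0.3966, 0.0065, 0.0336]
ee_rot: [-0.003, 0.001, 1.0, -0.0]
contact_force: [0.1, -0.3, -0.6]
width: 0.0853
gripper_force: 0.0
```

Run:
```python
from h import *
s=sensors.get_state();print(s["position"],s["contact_force"])
from scipy.spatial.transform import Rotation as Ro
q=s["ee_rot"];y=Ro.from_quat([q[1],q[2],q[3],q[0]]).apply([0,1,0]);print(y,np.degrees(np.arctan2(y[1],y[0])))
```

```text
[0.3966 0.0065 0.0336] [ 0.1241 -0.3265 -0.5668]
[ 0.0021  1.     -0.0002] 89.88182863199067
```

Request:
drive_tool([
  {"linear": [10,-5,5],"twist": 0.5,"claw": 1},
  {"linear": [22,-5,5],"twist": 0.5,"claw": 1},
  {"linear": [30,-5,5],"twist": 0.5,"claw": 1},
  {"linear": [36,-5,5],"twist": 0.5,"claw": 1},
  {"linear": [43,-5,5],"twist": 0.5,"claw": 1},
  {"linear": [51,-5,5],"twist": 0.5,"claw": 1},
  {"linear": [59,-5,5],"twist": 0.5,"claw": 1},
  {"linear": [67,-5,5],"twist": 0.5,"claw": 1},
  {"linear": [75,-5,5],"twist": 0.5,"claw": 1},
  {"linear": [82,-5,5],"twist": 0.5,"claw": 1},
  {"linear": [87,-5,5],"twist": 0.5,"claw": 1},
  {"linear": [90,-5,5],"twist": 0.5,"claw": 1},
])

```text
clock: 9.48
position: [0.4898, 0.0018, 0.0407]
ee_rot: [0.0, -0.003, 1.0, 0.0]
contact_force: [-3.5, 0.9, -1.8]
width: 0.0852
gripper_force: 1.5
```

Run:
```python
from h import *
T=eyes.get_image("top");S=eyes.get_image("side")
print(casepose(T,(.54,.0)))
cv2.imwrite("pics/c4.png",np.hstack([cv2.resize(T[60:260,210:450,::-1],(400,333)),cv2.resize(S[20:270,190:490,::-1],(400,333))]))
```

```text
(array([ 0.6631, -0.1196]), [30.247955322265625, 50.274017333984375], 0.7383918762207031)
```

View pics/c4.png

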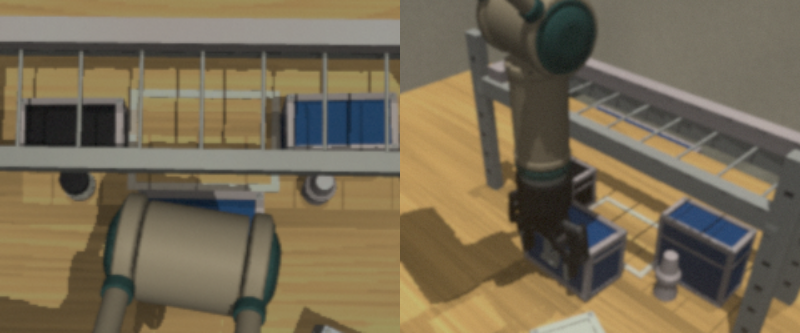

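The top view shows the case's far edge at about crop (205,192), with the case still square. The side view shows a slim vertical wrist link at beam height and the large J5 housing well above the beam. I'll keep pushing, up to just before the beam.

Request:
drive_tool([
  {"linear": [6,0,0],"twist": 0,"claw": 1},
  {"linear": [13,0,0],"twist": 0,"claw": 1},
  {"linear": [20,0,0],"twist": 0,"claw": 1},
  {"linear": [27,0,0],"twist": 0,"claw": 1},
  {"linear": [34,0,0],"twist": 0,"claw": 1},
  {"linear": [40,0,0],"twist": 0,"claw": 1},
  {"linear": [44,0,0],"twist": 0,"claw": 1},
  {"linear": [46,0,0],"twist": 0,"claw": 1},
  {"linear": [46,0,0],"twist": 0,"claw": 1},
  {"linear": [10,0,0],"twist": 0,"claw": 1},
  {"linear": [-30,0,0],"twist": 0,"claw": 1},
  {"linear": [-60,0,20],"twist": 0,"claw": 1},
])

```text
clock: 10.58
position: [0.4251, 0.0022, 0.0588]
ee_rot: [-0.003, -0.003, 1.0, 0.001]
contact_force: [-1.7, 0.8, 0.3]
width: 0.0854
gripper_force: 0.0
```

Request:
drive_tool([
  {"linear": [-40,0,40],"twist": -90,"claw": 1},
  {"linear": [-80,0,80],"twist": -90,"claw": 1},
  {"linear": [-100,0,80],"twist": -90,"claw": 1},
  {"linear": [-100,0,80],"twist": -90,"claw": 1},
  {"linear": [-100,0,80],"twist": -90,"claw": 1},
  {"linear": [-100,0,80],"twist": -90,"claw": 1},
  {"linear": [-100,0,80],"twist": -90,"claw": 1},
  {"linear": [-100,0,80],"twist": -90,"claw": 1},
  {"linear": [-100,0,80],"twist": -90,"claw": 1},
  {"linear": [-100,0,80],"twist": -90,"claw": 1},
  {"linear": [-100,0,80],"twist": -90,"claw": 1},
  {"linear": [-100,0,80],"twist": -90,"claw": 1},
])

```text
clock: 11.58
position: [0.3308, 0.0014, 0.1417]
ee_rot: [0.002, 0.682, 0.732, 0.001]
contact_force: [0.4, 0.0, -0.7]
width: 0.0853
gripper_force: 0.0
```

Run:
```python
from h import *
T=eyes.get_image("top");S=eyes.get_image("side")
print(casepose(T,(.59,.0)),sensors.get_state()["position"])
cv2.imwrite("pics/c5.png",np.hstack([cv2.resize(T[80:280,230:430,::-1],(400,400),interpolation=cv2.INTER_CUBIC),cv2.resize(S[100:300,230:430,::-1],(400,400),interpolation=cv2.INTER_CUBIC)]))
```

```text
(array([0.5778, 0.0012]), [50.62094421386719, 120.4024658203125], 0.13994620740413666) [0.3305 0.0015 0.1416]
```

View pics/c5.png

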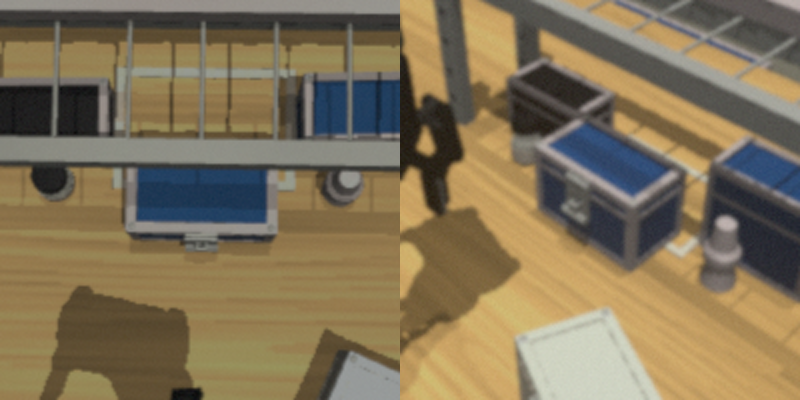

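The case is at about x 0.5835, y 0.001 and square. The final leg is to push the lip with the back of one open finger, closing axis along x, so the palm stays in front of the beam.

Request:
drive_tool([
  {"linear": [35,-1,0],"twist": -3.5,"claw": 1},
  {"linear": [70,-1,-10],"twist": -3.5,"claw": 1},
  {"linear": [100,-1,-40],"twist": -3.5,"claw": 1},
  {"linear": [100,-1,-75],"twist": -3.5,"claw": 1},
  {"linear": [100,-1,-100],"twist": -3.5,"claw": 1},
  {"linear": [105,-1,-107],"twist": -3.5,"claw": 1},
  {"linear": [112,-1,-107],"twist": -3.5,"claw": 1},
  {"linear": [120,-1,-107],"twist": -3.5,"claw": 1},
  {"linear": [128,-1,-107],"twist": -3.5,"claw": 1},
  {"linear": [134,-1,-107],"twist": -3.5,"claw": 1},
  {"linear": [138,-1,-107],"twist": -3.5,"claw": 1},
  {"linear": [138,-1,-107],"twist": -3.5,"claw": 1},
])

```text
clock: 12.68
position: [0.4661, 0.0007, 0.0358]
ee_rot: [-0.0, 0.701, 0.713, -0.001]
contact_force: [-9.2, -1.8, 11.4]
width: 0.0856
gripper_force: 6.3
```

Run:
```python
from h import *
s=sensors.get_state();q=s["ee_rot"];print(s["position"],s["contact_force"],np.degrees(2*np.arctan2(q[2],q[1]))-90)
```

```text
[0.4661 0.0007 0.0358] [-9.2115 -1.7704 11.3575] 0.9474835088540345
```

Run:
```python
from h import *
S=eyes.get_image("side");T=eyes.get_image("top");print(sensors.get_state()["contact_force"],casepose(T,(.59,.0)))
cv2.imwrite("pics/c6.png",cv2.resize(S[110:270,240:440,::-1],(800,600)[:1]+(600,),interpolation=cv2.INTER_CUBIC))
```

```text
[-7.1145 -0.7966  9.9348] (array([0.5793, 0.0009]), [47.468756103515624, 119.0503173828125], 1.0207023620605469)
```

View pics/c6.png

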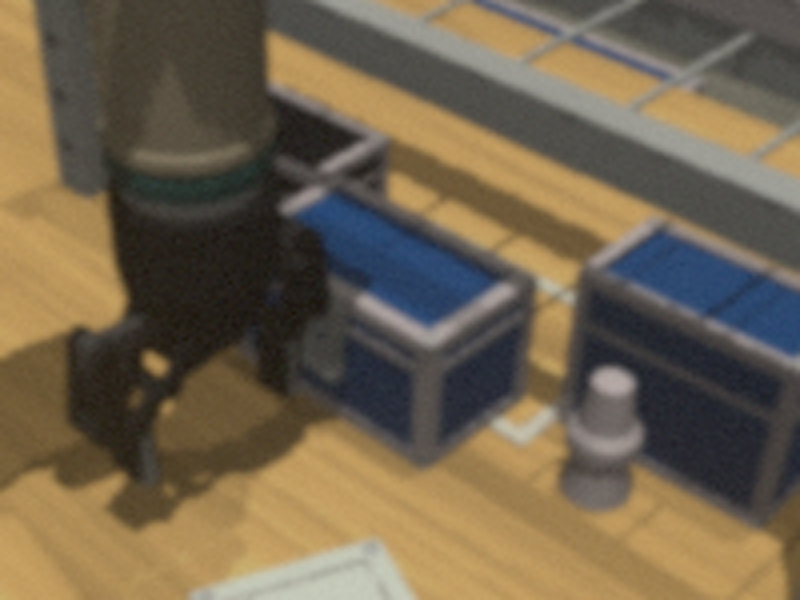

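The picture shows the finger's knuckle bearing on the case's top edge (Fz is upward), because it sticks out further than the pads. I'll back off and raise about 11 mm, so the knuckle clears the lid and the fingertip's back bears on the lip and staple.

Request:
drive_tool([
  {"linear": [-15,0,0],"twist": 0,"claw": 1},
  {"linear": [-20,0,6],"twist": -0.5,"claw": 1},
  {"linear": [-20,0,12],"twist": -0.5,"claw": 1},
  {"linear": [-20,0,12],"twist": -0.5,"claw": 1},
  {"linear": [-8,0,12],"twist": -0.5,"claw": 1},
  {"linear": [0,0,12],"twist": -0.5,"claw": 1},
  {"linear": [4,0,12],"twist": -0.5,"claw": 1},
  {"linear": [7,0,12],"twist": -0.5,"claw": 1},
  {"linear": [7,0,12],"twist": -0.5,"claw": 1},
])

```text
clock: 13.53
position: [0.4752, 0.0007, 0.0455]
ee_rot: [0.0, 0.705, 0.71, 0.0]
contact_force: [0.3, -0.3, -0.1]
width: 0.0855
gripper_force: 0.0
```

Run:
```python
from h import *
T=eyes.get_image("top");s=sensors.get_state();print(s["position"],s["contact_force"],casepose(T,(.59,.0)))
```

```text
[0.4743 0.0008 0.0454] [ 0.0015 -0.2981  0.157 ] (array([0.5794, 0.0009]), [47.466119384765626, 119.0503173828125], 1.0207023620605469)
```

Request:
drive_tool([
  {"linear": [3,0,0],"twist": 0,"claw": 1},
  {"linear": [6,0,0],"twist": 0,"claw": 1},
  {"linear": [9,0,0],"twist": 0,"claw": 1},
  {"linear": [12,0,0],"twist": 0,"claw": 1},
  {"linear": [15,0,0],"twist": 0,"claw": 1},
  {"linear": [15,0,0],"twist": 0,"claw": 1},
])

```text
clock: 14.08
position: [0.4863, 0.0011, 0.0455]
ee_rot: [-0.002, 0.705, 0.71, -0.002]
contact_force: [-4.9, 0.1, 2.5]
width: 0.0853
gripper_force: 2.6
```

Run:
```python
from h import *
T=eyes.get_image("top");s=sensors.get_state();print(s["position"],s["contact_force"],casepose(T,(.60,.0)))
```

```text
[0.4863 0.0011 0.0454] [-5.0613  0.7715  2.9318] (array([0.5854, 0.001 ]), [35.71812133789062, 120.16064453125], -0.8637237548828125)
```

Contact is as predicted: case centre = TCP x + 112 mm, with a push of about 5 N. Continuing.

Request:
drive_tool([
  {"linear": [4,0,0],"twist": 0,"claw": 1},
  {"linear": [8,0,0],"twist": 0,"claw": 1},
  {"linear": [12,0,0],"twist": 0,"claw": 1},
  {"linear": [16,0,0],"twist": 0,"claw": 1},
  {"linear": [20,0,0],"twist": 0,"claw": 1},
  {"linear": [24,0,0],"twist": 0,"claw": 1},
  {"linear": [28,0,0],"twist": 0,"claw": 1},
  {"linear": [31,0,0],"twist": 0,"claw": 1},
  {"linear": [34,0,0],"twist": 0,"claw": 1},
  {"linear": [36,0,0],"twist": 0,"claw": 1},
  {"linear": [36,0,0],"twist": 0,"claw": 1},
])

```text
clock: 15.05
position: [0.5228, 0.001, 0.0454]
ee_rot: [-0.002, 0.705, 0.71, -0.001]
contact_force: [-5.2, -0.3, 2.4]
width: 0.0852
gripper_force: 2.3
```

Run:
```python
from h import *
T=eyes.get_image("top");S=eyes.get_image("side");s=sensors.get_state();print(s["position"],s["contact_force"])
cv2.imwrite("pics/c7.png",np.hstack([cv2.resize(T[80:230,250:430,::-1],(400,333),interpolation=cv2.INTER_CUBIC),cv2.resize(S[100:250,260:440,::-1],(400,333),interpolation=cv2.INTER_CUBIC)]))
```

```text
[0.5228 0.001  0.0454] [-4.7467 -0.0379  2.6253]
```

View pics/c7.png

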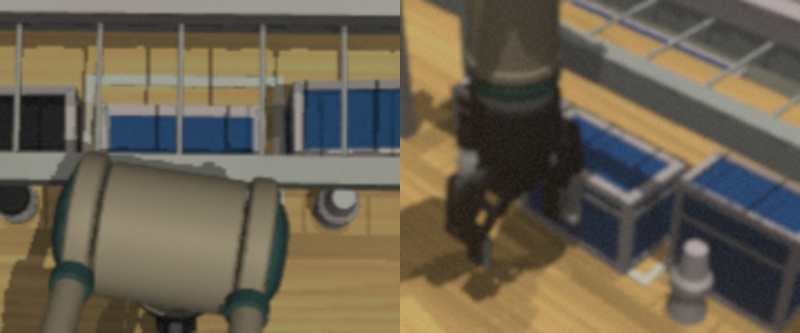

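The case is square and partly in the bay. I'll make the last 19 mm in small steps.

Request:
drive_tool([
  {"linear": [4,0,0],"twist": 0,"claw": 1},
  {"linear": [8,0,0],"twist": 0,"claw": 1},
  {"linear": [11,0,0],"twist": 0,"claw": 1},
  {"linear": [14,0,0],"twist": 0,"claw": 1},
  {"linear": [14,0,0],"twist": 0,"claw": 1},
])

```text
clock: 15.57
position: [0.539, 0.0008, 0.0455]
ee_rot: [-0.0, 0.705, 0.71, -0.0]
contact_force: [-2.5, 0.3, -0.9]
width: 0.0853
gripper_force: 1.6
```

Request:
drive_tool([
  {"linear": [2,0,0],"twist": 0,"claw": 1},
  {"linear": [4,0,0],"twist": 0,"claw": 1},
  {"linear": [5,0,0],"twist": 0,"claw": 1},
  {"linear": [5,0,0],"twist": 0,"claw": 1},
])

```text
clock: 15.9
position: [0.5443, 0.0007, 0.0457]
ee_rot: [0.0, 0.705, 0.71, 0.0]
contact_force: [-3.1, 0.0, -1.3]
width: 0.0856
gripper_force: 1.4
```

Request:
drive_tool([
  {"linear": [-15,0,0],"twist": 0,"claw": 1},
  {"linear": [-50,0,0],"twist": 0,"claw": 1},
  {"linear": [-90,0,10],"twist": 0,"claw": 1},
  {"linear": [-130,0,40],"twist": 0,"claw": 1},
  {"linear": [-170,0,70],"twist": 0,"claw": 1},
  {"linear": [-210,0,100],"twist": 0,"claw": 1},
  {"linear": [-230,0,100],"twist": 0,"claw": 1},
  {"linear": [-230,0,100],"twist": 0,"claw": 1},
])

```text
clock: 16.57
position: [0.3099, 0.0012, 0.1482]
ee_rot: [0.002, 0.705, 0.709, 0.001]
contact_force: [1.0, -1.3, -0.4]
width: 0.0857
gripper_force: 0.0
```

Run:
```python
from h import *
T=eyes.get_image("top");cv2.imwrite("pics/t8.png",T[:,:,::-1]);s=sensors.get_state();print(s["position"],s["contact_force"])
a=T.astype(int);m=((a[:,:,2]>a[:,:,0]+25)&(a[:,:,2]>50)).astype(np.uint8)
n,l,st,c=cv2.connectedComponentsWithStats(m)
for k in range(1,n):
    x,y,w,h,ar=st[k]
    if ar>60 and 260<x<400 and y<200: print(st[k],ray("top",(x-.5,y-.5),.09)[:2],ray("top",(x+w-.5,y+h-.5),.09)[:2])
# far edge of the blue lid, fitted across columns of the bay
pts=[]
for u in range(295,368):
    r=np.where(m[90:150,u])[0]
    if len(r)>8: pts.append(ray("top",(u,90+r[0]-.5),.09)[:2])
pts=np.array(pts);p=np.polyfit(pts[:,1],pts[:,0],1);res=pts[:,0]-np.polyval(p,pts[:,1]);k=abs(res)<.004
p=np.polyfit(pts[k,1],pts[k,0],1);print(len(pts),k.sum(),"far edge x at y=0",p[1],"centre x",p[1]-.031,"yaw",-np.degrees(p[0]))
```

```text
[0.3132 0.0008 0.1479] [ 0.6587  0.4793 -0.1832]
[299 121  30  27 757] [0.6858 0.0643] [0.6346 0.0057]
[387 121  17  27 419] [ 0.6889 -0.1032] [ 0.6375 -0.1358]
[332 122  32  27 846] [0.685  0.0013] [ 0.634  -0.0605]
61 59 far edge x at y=0 0.685009368737533 centre x 0.654009368737533 yaw 0.8867511242352741
```

The case centre is at about (0.655, 0.001) against the bay's (0.660, 0.0005), with yaw under 1°. The hasp is shut and the robot is clear, so I'll hand in.

```bash
python3 -c "
from rig import manip; print(manip.sign_off())"
```

```text
the job is handed in; nothing more can be done
None
```

I shut the hasp and pushed the case into the middle bay, then handed the job in at about 17 s; by the last measurement it stood about 5 mm short of the bay's centre in x, 1–2 mm off in y and 1° off square, but I did not look at the hasp again after the final push, and sign-off returned no verdict.

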